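# Feed one washer from the bench dispenser

## Task

Press the black plunger of the washer dispenser all the way down once, so that a single washer comes out at the foot of its magazine, and let the plunger spring back up. Then, with the fingertips, push that washer sideways along the bench into the low two-railed channel beside the dispenser, until the whole washer lies between the two rails. Do not pick anything up; leave the other washers in the magazine and do not disturb the gear, the socket and the can.

Things in the scene. Friction and masses are not known exactly. Their poses are not given: they have to be found in the camera images.
- dispenser: washer dispenser fixed on the bench: open-topped square aluminium magazine (46 x 49 mm, 42 mm high, narrow viewing slot in front; its front wall ends 13 mm above the bench, the outlet) and behind it a grey housing (reaching back 105 mm from the origin, 46 mm high) with the plunger. Feet reach 36 mm to either side. Origin on the bench under the magazine's centre; x points out of the outlet (front face at x = 25 mm), z up
- outlet (a point): point on the bench 65 mm in front of the dispenser's origin (along its x), where the centre of an ejected washer comes to lie, within some 10 mm. The pressed plunger drives a pusher plate (34 mm wide, 8 mm high) out to 46 mm from the origin and takes it back in as it rises, so the washer is left about 20 mm clear of the magazine
- plunger_top (a point): centre of the top of the plunger's black round cap (38 mm diameter), 100 mm above the bench when up, 70 mm when fully pressed; it lies 60 mm behind the dispenser's origin (on its -x side). Pressed straight down
- plunger (a joint): how far the plunger is pressed (m): 0 is up, 0.030 is fully down. A spring pushes it back up; it takes 4 N to start and 8 to 16 N on the way down with the washers to shift, and more when pressed quickly (40 N per m/s). Its return takes about half a second. Each full stroke ejects one washer.
- washer_a: flat round steel washer, 38 mm outside diameter, 14 mm hole, 10 mm thick, about 75 g, oiled and slippery; origin at the centre of its underside, z up. The lowest of the stack of three in the magazine, lying on the bench: the one that the next stroke ejects
- washer_b: flat round steel washer, 38 mm outside diameter, 14 mm hole, 10 mm thick, about 75 g, oiled and slippery; origin at the centre of its underside, z up. Second from below in the magazine; drops to the bench when the pusher has gone back
- washer_c: flat round steel washer, 38 mm outside diameter, 14 mm hole, 10 mm thick, about 75 g, oiled and slippery; origin at the centre of its underside, z up. Top of the stack in the magazine
- channel: low channel fixed on the bench to the left or right of the outlet: two parallel aluminium rails along its y axis, each 110 mm long, 8 mm wide, 10 mm high, 80 mm apart inside, with a dark sheet flush with the bench between; open at both ends (y = 55 and -55 mm), one of which faces the outlet. Origin on the bench at the middle of the channel, about 150 mm from the dispenser's x axis; z up
- gear: loose dark steel gear lying flat, 84 mm across, 12 mm thick, with a steel hub 24 mm high; on the side of the outlet where the channel is not; leave alone. Origin at the centre of its underside
- socket: loose steel socket standing upright, 30 mm diameter, 38 mm high; ahead of the outlet; leave alone. Origin at the centre of its underside
- can: loose dark metal can, 60 mm diameter, 80 mm high; beside the dispenser; leave alone. Origin at the centre of its underside
Not all that is in view belongs to the job. What is shaped like the washer_c but green, pink or red is not meant.

How it is judged:
By the outcome, as a careful person would: the job done as asked, in the order asked, and still so for the second after the job is handed in, with the robot touching nothing.
It also fails if it takes over 51 s, if anything falls off the work surface, if the arm or the gripper's body presses on something with over 40 N, if the wrist force passes 120 N, or if a joint passes its speed limit or range.

## Robot

A 7-joint arm with a two-finger parallel gripper is mounted at the origin on the work surface. World frame = base frame: x ahead of the robot, y to its left, z up, the work surface at z = 0. Lengths are in mm, angles in rad, forces in N, time in s.
With the tool pointing down it reaches from about 425 to 950 mm from the base axis. Payload 4.7 kg.
Tool frame: the origin (TCP) lies midway between the tips of the shut fingers; the grasp point (between the pads) lies 19 mm behind it (r.grip_depth is the distance from the TCP to the grasp point, in mm); y points along the fingers, z is the direction in which the jaws open and shut, and the axes are right-handed (so a half turn about y gives the same grasp; the last joint's range is limited). The gripper opens to 85 mm and grips with 20 to 120 N. Pads are 22 mm wide; open, the fingers measure 114 mm over their backs; the gripper's body (76 mm by 85 mm) begins 54 mm behind the grasp point. The pads swing forward as they close: fully open they stand 13 mm farther back than shut.
Start: joints at [-1.229, 0.469, -0.049, 1.532, 0.024, 1.141, -0.082], TCP at [244.555, 629.161, 207.635] pointing down, gripper open.
Joint ranges: [-2.59, 2.59], [-0.33, 1.99], [-1.39, 1.29], [0.1, 2.45], [-1.04, 4.18], [0.21, 1.99], [-2.66, 2.66]. Speed limits (rad/s): [2.57, 2.57, 3.14, 3.14, 3.14, 3.14, 3.14].

## Interface

Orientations are given as a unit quaternion [w, x, y, z].
In Python, from station import r, command_gripper, readout, eyes gives the robot as it stands. Calls block until the motion is done:
- r.move_pose(position, orientation): joint-space move of the TCP to a pose.
- r.servo_line(position, feed=150, ori=None, max_force=None): straight line of the TCP; ori=None keeps the orientation; feed is the mean speed in mm/s. With max_force (N) it stops when the force on the tool has changed by that much, and returns True; else False.
- r.move_joints(angles): joint-space move.
- command_gripper(opening): opening from 0.0 (shut) to 1.0 (fully open); the grip force is fixed at half the most; returns when the fingers have stopped.
- r.hold(seconds).
- r.inverse_kinematics(position, orientation): joint angles nearest the present ones, or None.
- readout.get_state(): the state.
- eyes.camera(name): name is "scene" or "top" or "wrist"; returns the picture (480x640x3 uint8, blue, green, red); there is no depth.
- eyes.camera_info(name): a dict with "fx", "fy", "cx", "cy" (pixels), "T" (4x4, takes a point from camera to world coordinates); the wrist camera has in their place "mount" (4x4, takes a point from camera to tool coordinates, whose origin is the TCP and whose axes are the tool frame's). Camera axes: x right, y up, looking along -z (the intrinsics and any distortion apply to the point x, -y, -z); pixel columns grow to the right and rows downward; lengths in mm; the calibration is good to about 2 mm. The wrist camera is an equidistant fisheye: a pixel r from the principal point sees the ray r / f radians off the axis. A picture is of the moment at which its call begins: read the wrist's pose just before it. camera_info takes no time and is no camera call.
A pose or a line that the arm cannot do raises r.MotionError and nothing moves.
- r.finish_job(): hands the job in, once; it reports no verdict.
Trained networks look in the newest picture that a camera, given by its name, has taken for a name from the list of things; names that differ only in an ending like _2 or _b are one class to them, and where a whole thing is asked for, a point or a joint stands for the part that bears it (a point fixed in the world has none). Each returns a list of dicts, best first, with "score" (0 to 1); they miss things now and then, are a little off and sometimes report something else, mostly with a low value. They report only what shows in the picture. A call takes as long as a camera call. They do not tell look-alikes from the thing itself.
- eyes.silhouettes(camera, query): "pixels" (480x640 bool, what is visible of it) and "at" ([column, row] in pixels, amid what is visible of it).
- eyes.place_of(camera, query): "at" ([column, row] in pixels: a listed point, or the origin of a listed thing).
The state is a dict: "t": time; "q": joint angles; "joint_vel": joint speeds; "effort": joint torques, N m; "tool_pos": TCP position; "tcp_rot": TCP orientation; "contact_force": force on the tool from outside, world axes, zero at the start; "wrist_torque": the same for the moment, N m; "grip_width": opening from 0.0 (shut) to 1.0 (fully open).
Only numpy, scipy, OpenCV 4.12 (cv2) and the standard library are available. Lean on these libraries where they do the work, as an engineer would, in place of code of your own. Each camera call takes 0.05 s, during which the arm holds its last target. There are 200 camera calls.

## Working session

There is one attempt and no reset: what is moved stays moved. The work goes in short steps, each a Python script; the robot and the scene stay as the last script left them, time stands still between calls to the robot, and variables do not carry over. Pictures are saved under pics/ and viewed, on a budget of 10 in all, crops included, one or two more only if the job needs it, and the job is handed in when it is done.

```bash
mkdir -p pics
cat > h.py <<'E'
import numpy as np, cv2
from station import r, command_gripper, readout, eyes
def ray(cam,px,z):
    i=eyes.camera_info(cam);T=np.array(i["T"])
    d=T[:3,:3]@np.array([(px[0]-i["cx"])/i["fx"],-(px[1]-i["cy"])/i["fy"],-1.])
    o=T[:3,3]; return (o+d*(z-o[2])/d[2])
def proj(cam,p):
    i=eyes.camera_info(cam);T=np.linalg.inv(np.array(i["T"]));c=T[:3,:3]@np.array(p,float)+T[:3,3]
    return [i["cx"]+i["fx"]*c[0]/-c[2], i["cy"]+i["fy"]*c[1]/c[2]]
E
python3 - <<'E'
from h import *
print(readout.get_state()["t"],readout.get_state()["tcp_rot"],readout.get_state()["grip_width"])
for c in("scene","top"):
    i=eyes.camera_info(c);print({k:(np.round(v,2).tolist() if k=="T" else v) for k,v in i.items()})
    im=eyes.camera(c);cv2.imwrite(f"pics/{c}0.png",im)
    for n,z in(("dispenser",0),("outlet",0),("plunger_top",100),("channel",0),("gear",0),("socket",0),("can",0),("washer_c",20)):
        for d in eyes.place_of(c,n)[:3]: print(c,n,round(d["score"],2),np.round(d["at"]),np.round(ray(c,d["at"],z)))
E
```

```text
0.0 [-0.69432278  0.69565898 -0.13044284  0.13022717] 0.9956845237713191
{'fx': 504.8946284710657, 'fy': 504.8946284710657, 'cx': 319.7155965809642, 'cy': 244.46541061324228, 'T': [[-0.25, -0.66, 0.71, 1071.42], [0.97, -0.16, 0.19, 179.8], [-0.02, 0.73, 0.68, 613.66], [0.0, 0.0, 0.0, 1.0]]}
scene dispenser 0.75 [332. 281.] [512.  46.   0.]
scene plunger_top 0.94 [333. 213.] [458.  35. 100.]
scene plunger_top 0.54 [306. 390.] [776.  79. 100.]
scene channel 0.66 [225. 313.] [ 617. -101.    0.]
scene gear 0.78 [429. 319.] [555. 209.   0.]
scene socket 0.94 [302. 387.] [716.  52.   0.]
scene can 0.91 [418. 256.] [420. 178.   0.]
scene washer_c 0.86 [263. 257.] [503. -76.  20.]
scene washer_c 0.6 [332. 276.] [519.  47.  20.]
scene washer_c 0.57 [366. 370.] [680. 134.  20.]
{'fx': 441.68530116791464, 'fy': 441.68530116791464, 'cx': 316.53358743832996, 'cy': 242.4671847989032, 'T': [[0.02, 0.99, -0.17, 445.45], [-1.0, 0.02, 0.02, 39.63], [0.03, 0.17, 0.99, 745.12], [0.0, 0.0, 0.0, 1.0]]}
top dispenser 0.93 [302. 275.] [516.  44.   0.]
top plunger_top 0.78 [312. 312.] [453.  29. 100.]
top channel 0.82 [389. 218.] [ 619. -104.    0.]
top gear 0.62 [208. 250.] [557. 205.   0.]
top socket 0.76 [297. 161.] [718.  58.   0.]
top can 0.84 [220. 335.] [416. 178.   0.]
top washer_c 0.93 [364. 353.] [392. -57.  20.]
top washer_c 0.86 [257. 187.] [663. 125.  20.]
top washer_c 0.76 [303. 276.] [512.  44.  20.]
```

View pics/top0.png

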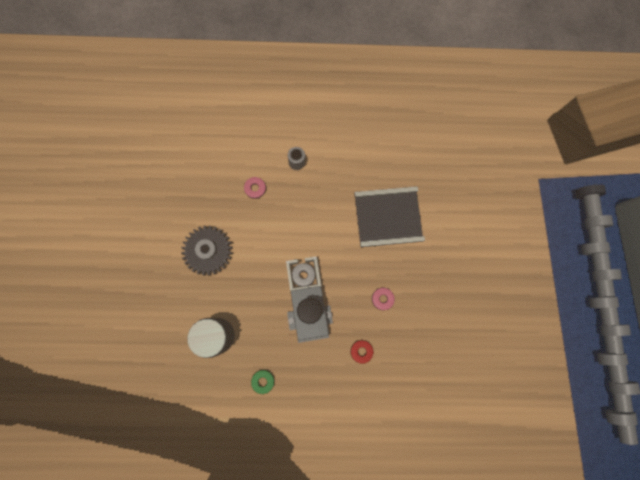

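View pics/scene0.png

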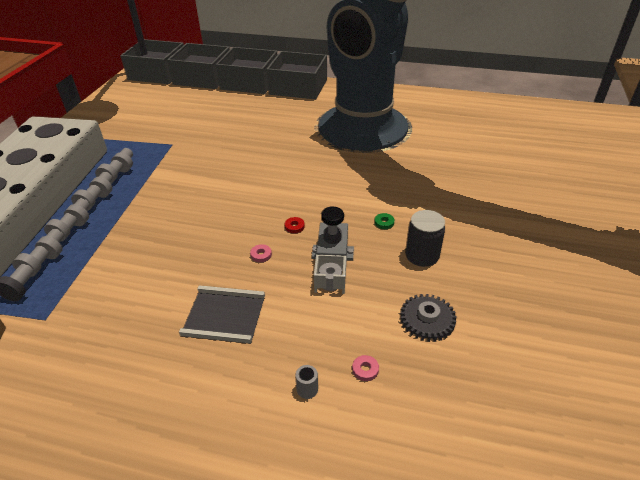

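Both pictures show the dispenser, with its plunger cap at top (310,310) and its outlet facing up in the top image. The channel is on the right at top (389,217), running left to right, and its left end faces the outlet. The pink, red and green rings are decoys. Next I'll refine the axes and then press.

```bash
cat > g.py <<'E'
from h import *
# front/rear mid of dispenser (top view), channel rails' ends
f=(ray("top",(287.5,260),42)+ray("top",(319,257),42))/2; b=(ray("top",(298,340),46)+ray("top",(329,336),46))/2
c=[ray("top",p,10) for p in((356,192),(417,188),(362,245),(423,240))]
E
python3 - <<'E'
from g import *
print("front",f,"rear",b,"yaw",np.arctan2(*(f-b)[1::-1]),"len",np.linalg.norm(f-b))
print(np.round(c),"ctr",np.mean(c,0),"dirs",[np.arctan2(*(p-q)[1::-1]) for p,q in((c[0],c[1]),(c[2],c[3]))])
for cam in("top","scene"):
    eyes.camera(cam)
    s=eyes.silhouettes(cam,"plunger_top")
    for d in s[:2]:
        ys,xs=np.nonzero(d["pixels"]);print(cam,d["score"],xs.min(),xs.max(),ys.min(),ys.max())
    s=eyes.silhouettes(cam,"channel")[0]["pixels"].astype(np.uint8)
    k=max(cv2.findContours(s,0,1)[0],key=cv2.contourArea)[:,0]
    w=np.array([ray(cam,p,6)[:2] for p in k],np.float32);print(cam,cv2.minAreaRect(w))
print("cap top",ray("top",(309.5,309.5),100),"scene",ray("scene",(332.5,215.5),100))
from scipy.spatial.transform import Rotation as R
q=readout.get_state()["tcp_rot"];print(R.from_quat(q,scalar_first=True).as_matrix().round(2))
E
```

```text
front [539.16995981  43.32474545  42.        ] rear [414.82713535  24.86255359  46.        ] yaw 0.14740124913975627 len 125.76959300038409
[[ 661.  -45.   10.]
 [ 671. -151.   10.]
 [ 568.  -55.   10.]
 [ 579. -159.   10.]] ctr [ 619.76122688 -102.80498977   10.        ] dirs [np.float64(1.6617843601557927), np.float64(1.6734049178663886)]
top 0.93 297 322 298 323
top ((620.51708984375, -101.3734130859375), (100.84125518798828, 112.84873962402344), 6.473065376281738)
scene 0.91 322 343 208 233
scene ((621.8954467773438, -101.81828308105469), (103.4780044555664, 113.40292358398438), 6.370814323425293)
cap top [457.36682295  32.49582724 100.        ] scene [463.4854932   35.86176341 100.        ]
[[ 0.93  0.    0.36]
 [-0.36  0.    0.93]
 [-0.   -1.    0.  ]]
```

```bash
cat >> h.py <<'E'
from scipy.spatial.transform import Rotation as R
def ori(yaw):  # tool y down, jaws (tool z) along yaw
    z=np.array([np.cos(yaw),np.sin(yaw),0]);y=np.array([0,0,-1.]);return R.from_matrix(np.c_[np.cross(y,z),y,z]).as_quat(scalar_first=True)
E
python3 - <<'E'
from h import *
for a in(.27,.27+np.pi,.15):print(a,r.inverse_kinematics([457,33,125],ori(a)))
o=ori(.27)
r.move_pose([457,33,125],o);command_gripper(0.0)
print(readout.get_state()["t"])
print("hit",r.servo_line([457,33,69],feed=30,max_force=45))
s=readout.get_state();print(s["t"],s["tool_pos"],s["contact_force"])
r.hold(.2)
s=readout.get_state();print(s["t"],s["tool_pos"],s["contact_force"])
print(r.servo_line([457,33,135],feed=80))
s=readout.get_state();print(s["t"],s["contact_force"])
for cam in("top","scene"):
    cv2.imwrite(f"pics/{cam}1.png",eyes.camera(cam))
    for d in eyes.place_of(cam,"washer_a")[:5]: print(cam,round(d["score"],2),np.round(d["at"]),np.round(ray(cam,d["at"],0)))
a=cv2.imread("pics/top1.png")[130:370,190:450];b=cv2.imread("pics/scene1.png")[170:410,170:470]
cv2.imwrite("pics/c1.png",cv2.resize(np.hstack([a,b]),(784,336)))
E
```

```text
0.27 [-0.56721389  0.22778398  0.46780396  2.14031137 -0.14210797  0.80232183
  0.25925425]
3.411592653589793 [-1.06521097  0.38129549  1.12944188  2.16035116 -0.45766439  0.86559713
 -2.5277902 ]
0.15 [-0.58060487  0.22898808  0.4837465   2.14095952 -0.14733298  0.80260007
  0.14509013]
4.2417
hit False
6.2583 [457.05868489  33.05238417  69.45563004] [-1.67484739 -0.48960693  6.11294414]
6.4583 [457.03687745  33.07046772  69.45166961] [-1.89058665  0.10299459  6.40483014]
False
7.4333 [-0.40196144 -0.65042344 -0.06252446]
top 0.79 [255. 190.] [663. 129.   0.]
scene 0.94 [367. 369.] [666. 134.   0.]
scene 0.85 [383. 224.] [349. 106.   0.]
scene 0.79 [330. 278.] [505.  41.   0.]
scene 0.73 [292. 229.] [399. -56.   0.]
scene 0.68 [226. 313.] [ 618. -100.    0.]
```

View pics/c1.png

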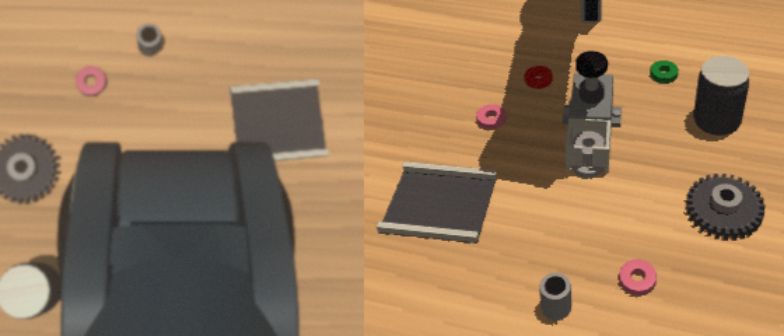

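The washer isn't clear of the outlet. I can only see a light patch at the foot of the magazine, near scene (331,291). I'll zoom in.

Run:
```python
from h import *
s=readout.get_state();print(s["grip_width"],s["t"])
r.servo_line([457,33,135],feed=80) if 0 else None
b=eyes.camera("scene");cv2.imwrite("pics/c2.png",np.hstack([cv2.resize(x[195:310,290:370],(400,575),interpolation=2) for x in(cv2.imread("pics/scene0.png"),b)]))
```

```text
0.002280693686359819 7.6333
```

View pics/c2.png

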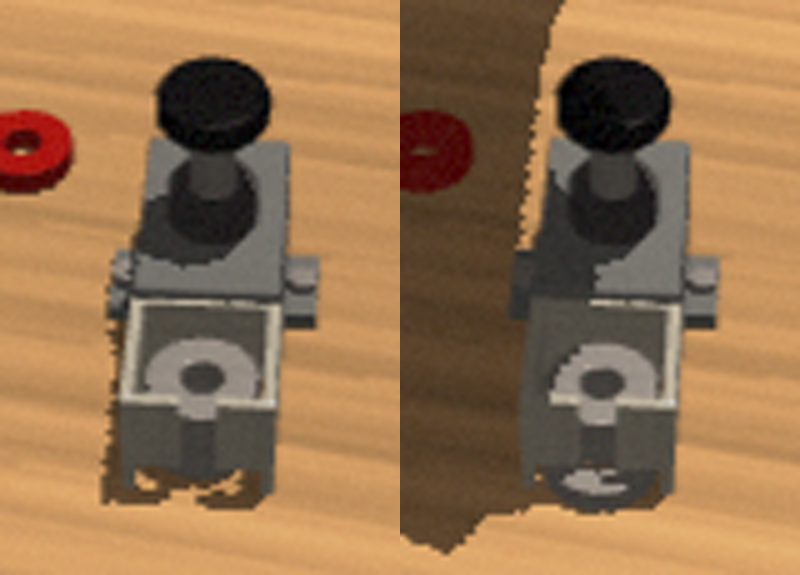

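The stack hasn't dropped and the lowest washer has only crept forward, so that stroke wasn't full even though the tip reached z=69. I'll press again in steps, logging the force and taking a picture at the bottom.

Run:
```python
from h import *
r.servo_line([457,33,104],feed=80)
for z in(98,94,90,85,80,75,72):
    h=r.servo_line([457,33,z],feed=30,max_force=40);s=readout.get_state();print(z,h,np.round(s["tool_pos"],1),np.round(s["contact_force"],1),np.round(s["wrist_torque"],2),round(s["t"],2))
b=eyes.camera("scene");cv2.imwrite("pics/scene3.png",b);cv2.imwrite("pics/c3.png",cv2.resize(b[170:310,270:390],(600,600*140//120)[:2],interpolation=2)[:600])
```

```text
98 False [457.  33.  98.] [ 0.6 -0.1 -0.2] [ 0.   -0.04  0.02] 8.57
94 False [456.8  33.   93.8] [ 0.3 -0.3  0.5] [ 0.   -0.04 -0.  ] 8.85
90 False [456.8  32.9  89.8] [ 0.1  0.  -0.3] [-0.04  0.    0.04] 9.13
85 False [456.8  33.   84.8] [ 0.4 -0.4 -0.2] [-0.04  0.02 -0.02] 9.45
80 False [456.8  32.9  79.8] [-0.7 -0.1  0.2] [-0.02  0.02 -0.05] 9.77
75 False [457.6  33.   75.3] [-0.2 -0.1  5.3] [ 0.02 -0.08 -0.02] 10.08
72 False [457.6  33.   72.3] [1.3 0.7 4.5] [ 0.03 -0.21  0.02] 10.33
```

View pics/c3.png

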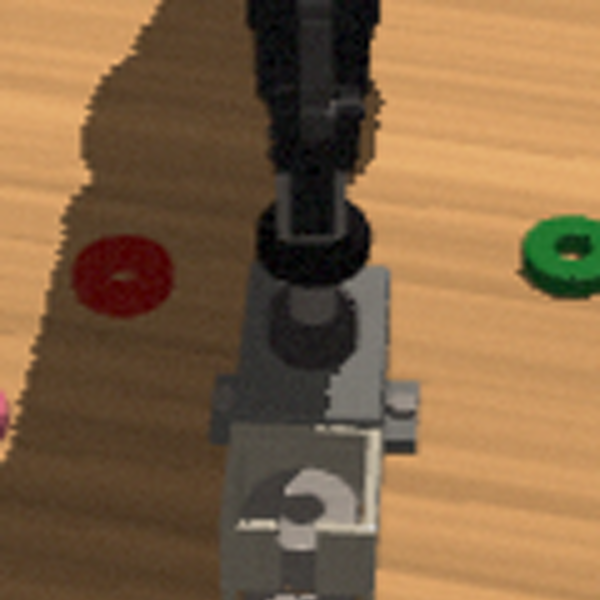

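Run:
```python
from h import *
s=readout.get_state();print(s["tool_pos"],s["grip_width"],r.grip_depth)
for z in(72,80,95,100):print(z,proj("scene",[457,33,z]),proj("scene",[468,34,z]),proj("top",[457,33,z]))
# two-view triangulation of the raised cap centre
from scipy.optimize import least_squares
pt,ps=np.array([310,310.5]),np.array([332.6,213])
print(least_squares(lambda p:np.r_[proj("top",p)-pt,proj("scene",p)-ps],[457,33,100]).x)
```

```text
[457.62307031  33.04151351  72.34446325] -0.0025886303496357606 18.700000000000003
72 [np.float64(331.72605147359354), np.float64(225.96579325515327)] [np.float64(330.765005892359), np.float64(230.33511050636938)] [np.float64(308.9489683399801), np.float64(310.08452680071673)]
80 [np.float64(331.7173156764143), np.float64(222.25075428353333)] [np.float64(330.74981130017534), np.float64(226.61274504285305)] [np.float64(309.00364075852474), np.float64(309.99212986181647)]
95 [np.float64(331.70062292369244), np.float64(215.15189133691825)] [np.float64(330.7207714033037), np.float64(219.49856205771934)] [np.float64(309.10976628182647), np.float64(309.81277665679494)]
100 [np.float64(331.6949657884326), np.float64(212.74610311556987)] [np.float64(330.7109282438351), np.float64(217.08718856281587)] [np.float64(309.1462345315054), np.float64(309.7511449469296)]
[455.74103949  32.79836075  98.46625551]
```

The fingertip bottom is at z≈95 in the picture while the reported TCP is 72, and contact began at about 77 instead of 100. So the real tips sit about 22 mm above the reported TCP. I'll carry on with this stroke until it bottoms out, detecting that by force.

Run:
```python
from h import *
for z in(66,60,54,50,38):
    h=r.servo_line([457,33,z],feed=30 if z>40 else 20,max_force=25);s=readout.get_state();print(z,h,np.round(s["tool_pos"],1),np.round(s["contact_force"],1),round(s["t"],2))
    if h:break
b=eyes.camera("scene")
r.servo_line([457,33,100],feed=80);r.hold(.2)
b2=eyes.camera("scene");cv2.imwrite("pics/scene4.png",b2)
cv2.imwrite("pics/c4.png",np.hstack([cv2.resize(x[190:330,280:380],(400,560),interpolation=2) for x in(b,b2)]))
for d in eyes.place_of("scene","washer_a")[:6]: print(round(d["score"],2),np.round(d["at"]),np.round(ray("scene",d["at"],0)))
s=readout.get_state();print(np.round(s["contact_force"],1),s["t"])
```

```text
66 False [457.6  33.1  66.3] [0.8 0.1 4.4] 10.73
60 False [457.6  33.1  60.3] [ 1.1 -0.1  5.8] 11.08
54 False [457.6  33.   54.4] [ 0.4 -0.2  6.5] 11.43
50 False [457.6  33.1  50.4] [ 0.1 -0.5  6.5] 11.72
38 True [457.8  33.1  46.3] [-2.8 -0.1 10.4] 12.11
0.92 [365. 370.] [669. 131.   0.]
0.74 [326. 314.] [582.  53.   0.]
0.73 [261. 256.] [483. -88.   0.]
0.68 [384. 224.] [346. 108.   0.]
0.61 [332. 284.] [519.  47.   0.]
0.58 [291. 229.] [401. -58.   0.]
[ 0.5 -0.5 -0.4] 13.2833
```

View pics/c4.png

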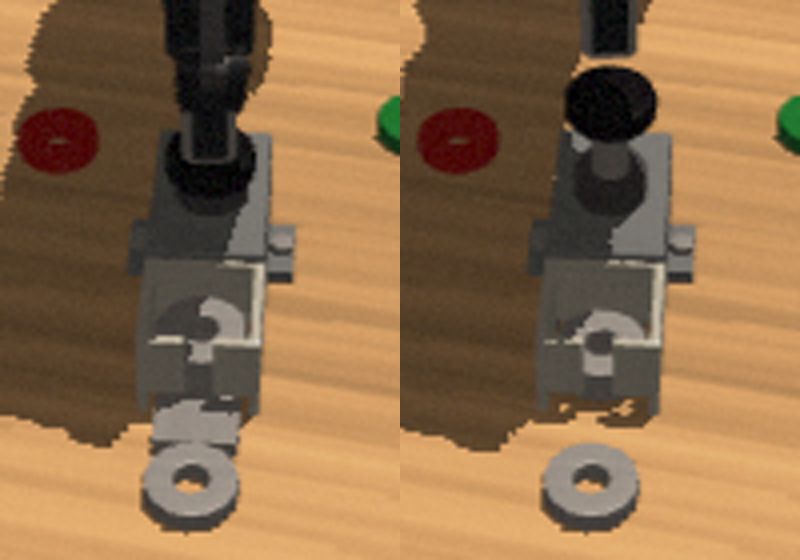

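The stroke ejected one washer, the plunger is back up, and two washers have dropped in the magazine. The ejected washer's top face is at scene (327.6,310.5). Next: touch down on the bench behind it with the fingers about 24 mm apart, lift slightly, and push part-way.

```bash
cat > p.py <<'E'
from h import *
W=ray("scene",(327.6,310.5),10)[:2]; C=np.array([620.5,-102]); d=(C-W)/np.linalg.norm(C-W)
yaw=np.arctan2(d[0],-d[1]); o=ori(yaw)
E
python3 - <<'E'
from p import *
print(W,d,yaw)
A=W-55*d
r.move_pose([*A,70],o);command_gripper(.28)
print(r.servo_line([*A,0],feed=80,max_force=8))
print(r.servo_line([*A,-35],feed=20,max_force=5));s=readout.get_state();z=s["tool_pos"][2];print(s["tool_pos"],s["contact_force"],s["t"])
z+=2.5; r.servo_line([*A,z],feed=30); open("z","w").write(str(z))
P=W-(20)*d; print(r.servo_line([*P,z],feed=40,max_force=15))
s=readout.get_state();print(s["tool_pos"],s["contact_force"],s["grip_width"],s["t"])
b=eyes.camera("scene");cv2.imwrite("pics/c5.png",cv2.resize(b[230:390,200:420],(770,560),interpolation=2))
E
```

```text
[583.07238195  56.25792834] [ 0.23014891 -0.97315542] 0.23223069661665305
False
True
[570.38469879 109.7313417  -23.63078854] [-0.55978929 -0.58266508  4.62398246] 16.425
False
[578.45956218  76.06718079 -21.14387432] [-0.13260846 -0.4429426  -0.44069007] 0.2798628201613832 17.7083
```

View pics/c5.png

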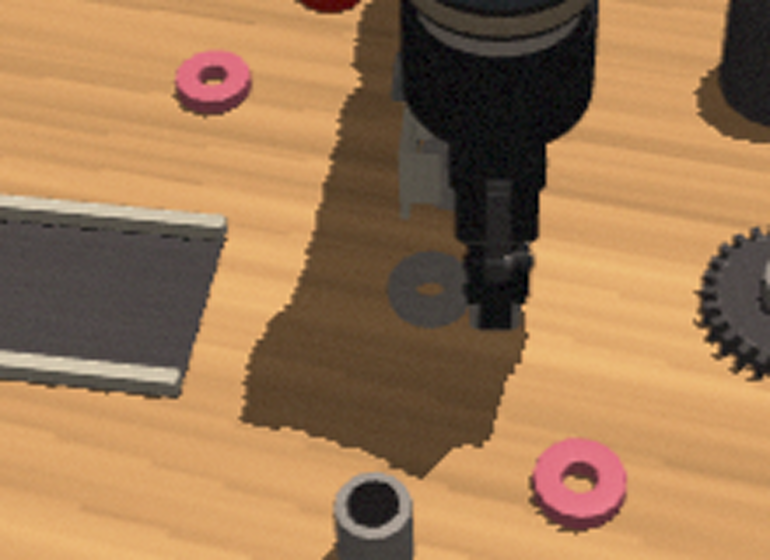

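The washer is at crop (428,288), held against the fingers and level with the channel mouth. I'll push it in, back off and check.

Run:
```python
from p import *
z=float(open("z").read())
P=C-24*d; print(r.servo_line([*P,z],feed=45,max_force=15))
s=readout.get_state();print(s["tool_pos"],s["contact_force"],s["t"])
B=P-18*d
r.servo_line([*B,z],feed=40); r.servo_line([*B,110],feed=120); r.servo_line([*(P-40*d),200],feed=150)
print(readout.get_state()["t"])
a=eyes.camera("top");b=eyes.camera("scene")
for x in eyes.place_of("scene","washer_a")[:7]: print(round(x["score"],2),np.round(x["at"]),np.round(ray("scene",x["at"],0)))
cv2.imwrite("pics/c6.png",np.hstack([cv2.resize(b[190:410,160:480],(480,330),interpolation=2),cv2.resize(a[130:350,190:400],(315,330),interpolation=2)]))
```

```text
False
[614.94624745 -78.55434564 -21.13544841] [-0.72974766  0.98166668  0.48472139] 21.4333
24.0417
0.77 [226. 314.] [619. -98.   0.]
0.72 [262. 258.] [486. -85.   0.]
0.69 [387. 223.] [343. 112.   0.]
0.64 [293. 228.] [399. -54.   0.]
0.55 [366. 372.] [672. 133.   0.]
0.53 [330. 283.] [517.  44.   0.]
0.48 [330. 277.] [503.  40.   0.]
```

View pics/c6.png

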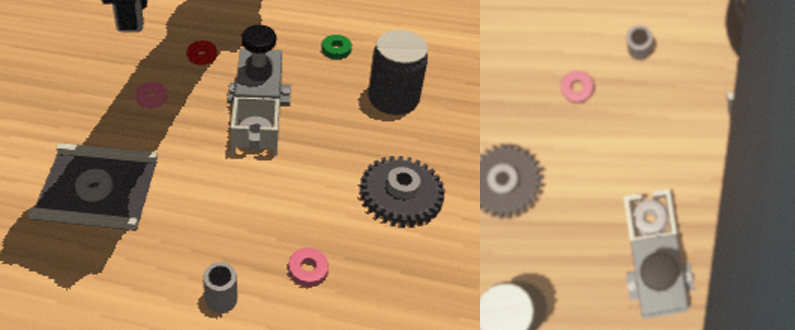

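The washer lies at crop (94,184), centred between the rails. The plunger is up, the other washers are in the magazine, and nothing else has moved. I'll hand it in.

Run:
```python
from h import *
r.hold(.3);s=readout.get_state();print(s["contact_force"],s["t"]);print(r.finish_job())
```

```text
[-0.57872196  0.14205314 -0.99546771] 24.4917
the job is handed in; nothing more can be done
None
```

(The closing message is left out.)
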